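# Find and press the concealed catch of a power box and open its battery hatch

### The job

Open the battery hatch of the grey power box on the bench so that the tool batteries in it can be changed. Its catch is a concealed flush push plate somewhere along the flat strip in front of the hatch: feel along the strip with closed fingertips for the place that gives, press it in until the hatch springs up, then push the hatch back with the finger until it leans fully open on its stop. Nothing is to be picked up: the batteries stay in their bay and the loose tools beside the box stay where they are.

Things in the scene. Friction and masses are not known exactly. Their poses are not given: they have to be found in the camera images.
- power_box: Grey plastic power box, fixed, 200 deep (its x) x 330 wide (y; steel bails 16 mm out at each side) x 85 mm high. Origin: centre of underside; x to its rear, z up. Its top is one level, 85 mm up: 8.5 mm front rim, flat grey strip (x -91.5 to -31.5, y -150 to 150 mm), black hatch (x -28.5 to 82, y -148 to 148 mm), 16 mm rear rim.
- strip_centre (a point): Middle of the flat grey strip in front of the hatch, on its surface; axes of the box. The release plate, 44 (x) x 50 (y) mm, same grey, 1.5 mm below the surface, hairline gap, is centred at x = 0 and one of five places: y = -120, -60, 0, 60 or 120 mm from here, drawn anew each time. All else is rigid. Closed fingers must come down inside its outline.
- release (a joint): How far the release plate is pushed in, straight down, m: 0 at rest, 0.0065 at its stop. Sprung: about 2 N starts it, 5 N at the stop; it comes back by itself. The catch lets the hatch go at about 0.0045.
- hatch (a joint): Hatch angle about its rear hinge, rad: 0 to 0.02 shut and caught, 2.0 leaning back on its stop. Let go, a sprung kicker throws it to about 0.95 within a second and it rests there; then it must be pushed (2 to 5 N, damped). Past upright (1.57) it sinks onto the stop by its own weight in a few seconds and stays.
- hatch_front_edge (a point): Middle of the hatch's free front edge, upper face; moves with it. Hinge line: along the box's y at x = 82, z = 85 mm of the box frame, 110 mm from the edge. A lip hangs 15 mm below the edge. At 0.95 rad the edge is 90 mm above the box top, upright 110. To push: an upright finger before the edge, tip 60 mm above the box top, moved rearward rising to 85 mm, rear side 5 mm past the hinge line.
- battery_left: Black tool battery, 80 x 116 x 43 mm, loose in the bay under the hatch, at the +y side; top 32 mm below the box top. Stays where it is. Origin: centre of its underside.
- battery_right: The same kind of battery at the -y side of the bay. Stays where it is. Origin: centre of its underside.
- pliers_red: Red-handled pliers, 32 x 175 x 14 mm, lying loose to the right of the box; bystander. Origin: centre of its underside.
- tape_measure: Yellow tape measure, 40 x 75 x 68 mm, loose to the right of the box; bystander. Origin: centre of its underside.
- sanding_block: Brown sanding block, 62 x 112 x 31 mm, loose to the left of the box; bystander. Origin: centre of its underside.

How it is judged:
On the way, in this order (a step that is already met when the one before it is completed fails the run):
1. the release plate is pushed in by the fingers while the hatch is still shut (value of joint release above 0.003 m and value of joint hatch below 0.2 rad and contact force between the fingers and anything else above 0.5 N).
2. the catch lets go and the hatch springs up (value of joint hatch above 0.5 rad), for 0.1 s.
3. the hatch is pushed over past upright (value of joint hatch above 1.6 rad), for 0.1 s.
At the end, for the whole second after the job is handed in: The hatch leans back at rest on its stop (over 1.85 rad), the release plate has come back up (less than 1.5 mm in), both batteries lie in the bay within 12 mm of where they were, and the pliers, tape measure and sanding block within 25 mm of where they were (value of joint hatch above 1.85 rad and velocity of joint hatch below 0.1 rad/s and value of joint release below 0.0015 m and distance of each of battery_left, battery_right from where it was at the start of the episode below 0.012 m and distance of each of pliers_red, tape_measure, sanding_block from where it was at the start of the episode below 0.025 m); the robot touches nothing.
It fails at once if a battery is shifted or lifted in its bay (distance of any of battery_left, battery_right from where it was at the start of the episode above 0.012 m).
It fails at once if a loose tool beside the box is moved or lifted (distance of any of pliers_red, tape_measure, sanding_block from where it was at the start of the episode above 0.025 m).
It also fails if it takes over 58 s, if anything falls off the work surface, if the arm or the gripper's body presses on something with over 40 N, if the wrist force passes 120 N, or if a joint passes its speed limit or range.

### The arm

A 6-joint arm with a two-finger parallel gripper is mounted at the origin on a cart in front of the work surface, level with it; the furniture and walls round the work are solid. World frame = base frame: x ahead of the robot, y to its left, z up, the work surface at z = 0. Lengths are in m, angles in rad, forces in N, time in s.
With the tool pointing down it reaches from about 0.25 to 0.725 m from the base axis. Payload 9.7 kg.
Tool frame: the origin (TCP) lies on the mounting face of the last link; the fingertips stand 173 mm ahead of it and the grasp point (between the pads) lies 155 mm ahead of it (tcp_to_grasp is the distance from the TCP to the grasp point, in m); z points along the fingers, y is the line along which they close (so a half turn about z gives the same grasp; the last joint's range is limited). The gripper opens to 85 mm and grips with 20 to 120 N. Pads are 22 mm wide; open, the fingers measure 114 mm over their backs; the gripper's body (76 mm by 85 mm) begins 54 mm behind the grasp point. The pads swing forward as they close: fully open they stand 13 mm farther back than shut.
Start: joints at [-1.118, 0.087, 0.176, 1.66, 0, 1.571], TCP at [0.241, -0.495, 0.405] pointing down, gripper open.
Joint ranges: [-3.13, 3.13], [-0.85, 1.81], [-1.15, 1.24], [-2.2, 2.28], [-1.44, 1.52], [-3.14, 3.14]. Speed limits (rad/s): [2.22, 2.22, 2.57, 3.14, 3.14, 3.14].

### API

Orientations are given as a unit quaternion [w, x, y, z].
In Python, from bench import * gives the robot as it stands.
- The arm moves only by the tool servo_tool, never from a script. Its argument "moves" is a list that holds one entry, the list of rows, each a list of 4 numbers: the shift along the tool's x, y, z in mm, then the turn about the tool's z in rad. A call has 1 to 20 rows; each row is the pose to reach, as a shift and turn from the pose commanded when the call began, along the tool's axes at that moment; what a row does not reach only later rows make up. A row lasts 1/10 s, in which the tool goes at most 50 mm and 8.59 degrees, less where a joint would pass 70% of its speed; a pose out of reach is approached as far as the arm can. A call with a gripper value outside its range is refused whole. "claw" is the opening in per cent of the stroke, from 0 (shut) to 100 (fully open), set as the call begins (left out, the last holds). The fingers move at their own pace and stop on an object; "newtons" is the grip in N (left out, the last holds). Time passes only in rows, so rows that repeat a pose let the fingers close. It gives the time, the measured TCP pose, the force, the opening and the grip force at its end, in the units of the state.
- observe(): the state, without advancing time (a new reading comes with each control period).
- capture(name): name is "side" or "top" or "wrist"; returns (picture, depth): 420x560x3 uint8, red, green, blue; 420x560 float32, m along the optical axis (not along the pixel's ray), 0 where there is no reading.
- get_calibration(name): a dict with "intrinsics" (3x3 intrinsics, pixels), "k1" (the pictures are not rectified: a ray, as slopes to the right and down, at radius r is drawn at 1 + k1 r^2 times it, then the intrinsics apply), "world_to_cam" (4x4, takes a point from world to camera coordinates). Camera axes: x right, y down, z forward; pixel columns grow to the right and rows downward; lengths in m; the calibration is good to about 2 mm. A picture is of the moment at which its call begins: read the wrist's pose just before it. get_calibration takes no time and is no camera call; for the wrist camera it gives the pose at the moment of the call.
- close_job(): hands the job in; it is judged then, once.
The state is a dict: "t": time; "q": joint angles; "dq": joint speeds; "joint_efforts": joint torques, N m; "ee_pos": TCP position; "orientation": TCP orientation; "ft_force": force on the tool from outside, world axes, zero at the start; "wrist_torque": the same for the moment, N m; "gripper_width": opening from 0.0 (shut) to 1.0 (fully open); "grip_force": force on a finger pad.
Only numpy, scipy, OpenCV 4.12 (cv2) and the standard library are available. Lean on these libraries where they do the work, as an engineer would, in place of code of your own. Each camera call takes 0.05 s, during which the arm holds its last target. There are 200 camera calls.

## Working session

There is one attempt and no reset: what is moved stays moved. The work goes in short steps, Python scripts to look and compute and a tool call to move; the robot and the scene stay as the last step left them, time stands still between calls to the robot, and variables do not carry over. Pictures are saved under pics/ and viewed, at most 10 in all, crops included, and the job is handed in when it is done.

Besides the shell and the picture viewer there is one more tool, called after "Call:" in YAML: its name, and indented under it one key for each argument. servo_tool: Moves the arm, as the interface text tells. Its arguments: {"type":"object","properties":{"moves":{"type":"array","items":{"type":"array","items":{"type":"array","items":{"type":"number"}}}},"claw":{"type":"number"},"newtons":{"type":"number"}},"required":["moves"]}

```bash
mkdir -p pics
python3 - <<'E'
from bench import *
import cv2, numpy as np
s=observe();print({k:np.round(v,3) for k,v in s.items()})
for n in("top","side"):
    p,d=capture(n); cv2.imwrite(f"pics/{n}0.png",cv2.cvtColor(p,cv2.COLOR_RGB2BGR)); np.save(f"pics/{n}0.npy",d)
    c=get_calibration(n);print(n,c)
E
```

```text
{'t': np.float64(0.0), 'q': array([-1.118,  0.087,  0.175,  1.66 ,  0.   ,  1.571]), 'dq': array([-0.   , -0.   ,  0.001, -0.002,  0.001,  0.   ]), 'joint_efforts': array([ 1.0000e-03, -5.2039e+01,  4.6480e+01,  1.6000e-02,  0.0000e+00,
       -0.0000e+00]), 'ee_pos': array([ 0.241, -0.495,  0.404]), 'orientation': array([-0.001,  0.974,  0.224, -0.   ]), 'ft_force': array([ 0.333,  1.466, -0.411]), 'wrist_torque': array([-0.019,  0.031, -0.011]), 'grip_force': np.float64(0.0), 'gripper_width': np.float64(0.999)}
top {'intrinsics': array([[497.50578863,   0.        , 279.96896685],
       [  0.        , 497.50578863, 212.84539052],
       [  0.        ,   0.        ,   1.        ]]), 'k1': -0.09482537670457905, 'world_to_cam': array([[ 0.00211212, -0.99994173,  0.0105867 ,  0.01135995],
       [-0.99340244, -0.00331196, -0.11463254,  0.55036694],
       [ 0.11466092, -0.01027473, -0.99335155,  1.14549999],
       [ 0.        ,  0.        ,  0.        ,  1.        ]])}
side {'intrinsics': array([[445.55275459,   0.        , 282.82112934],
       [  0.        , 445.55275459, 224.0524848 ],
       [  0.        ,   0.        ,   1.        ]]), 'k1': -0.1431968139005239, 'world_to_cam': array([[ 0.99974376, -0.01493415, -0.01701157, -0.57980473],
       [-0.02259367, -0.61196945, -0.79055861,  0.11607259],
       [ 0.00139576,  0.79074039, -0.61215005,  1.17841612],
       [ 0.        ,  0.        ,  0.        ,  1.        ]])}
```

View pics/top0.png

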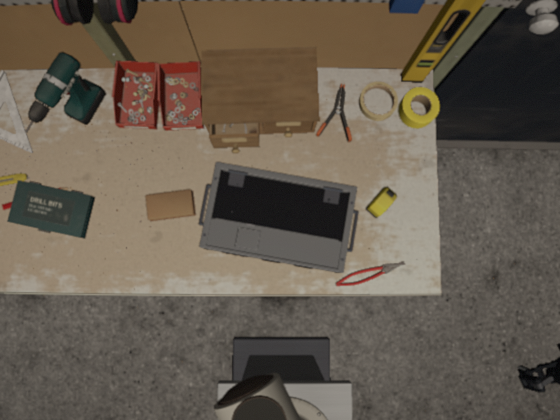

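View pics/side0.png

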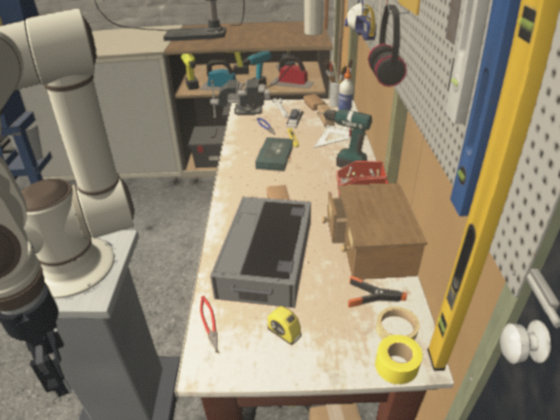

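The top view shows the box tilted slightly, with its corners near (217,166), (355,185), (343,270) and (203,250). A faint rectangle shows on the strip near (250,238). I'll enlarge that area.

Run:
```python
import cv2
p=cv2.imread("pics/top0.png")[155:280,190:370]
p=cv2.convertScaleAbs(p,alpha=1.8,beta=0)
cv2.imwrite("pics/crop0.png",cv2.resize(p,None,fx=4.4,fy=4.4,interpolation=cv2.INTER_CUBIC))
```

```text
(no output)
```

View pics/crop0.png

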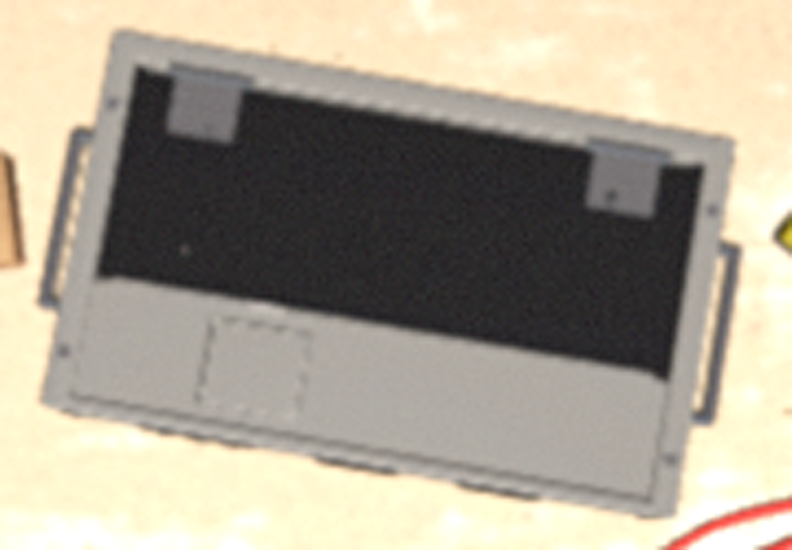

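The crop shows a dashed outline with corners near (213,318), (312,333), (298,415) and (203,405), left of the middle, so probably y=+60. Next I fit the box pose from the hatch and rim corners, and check height with the side view and depth.

```bash
cat > h.py <<'E'
from bench import *
import numpy as np
from scipy.optimize import least_squares
def rays(n,uv,c=None):
    c=c or get_calibration(n);K=c["intrinsics"];k=c["k1"];uv=np.atleast_2d(uv).astype(float)
    d=(uv-K[:2,2])/K[0,0];u=d.copy()
    for _ in range(20): u=d/(1+k*(u**2).sum(1,keepdims=True))
    W=c["world_to_cam"];R,t=W[:3,:3],W[:3,3]
    return -R.T@t,np.c_[u,np.ones(len(u))]@R
def at_z(n,uv,z):
    o,r=rays(n,uv);return o+r*((z-o[2])/r[:,2])[:,None]
def proj(n,P):
    c=get_calibration(n);W=c["world_to_cam"];p=np.atleast_2d(P)@W[:3,:3].T+W[:3,3];s=p[:,:2]/p[:,2:]
    return s*(1+c["k1"]*(s**2).sum(1,keepdims=True))*c["intrinsics"][0,0]+c["intrinsics"][:2,2]
E
python3 - <<'E'
from h import *
f=lambda a:np.array(a)/4.4+[190,155]-0.4
U=f([(137,68),(702,167),(665,380),(98,277),(120,32),(733,140)])
B=np.array([(82,148),(82,-148),(-28.5,-148),(-28.5,148),(100,165),(100,-165)])/1e3
def bw(p,B,z): c,s=np.cos(p[2]),np.sin(p[2]);return np.c_[p[0]+c*B[:,0]-s*B[:,1],p[1]+s*B[:,0]+c*B[:,1],np.full(len(B),z)]
r=least_squares(lambda p:(proj("top",bw(p,B,p[3]))-U).ravel(),[.5,0,-.1,.085])
print("free z",r.x,r.fun.reshape(-1,2).round(1).tolist())
r=least_squares(lambda p:(proj("top",bw(p,B,.085))-U).ravel(),[.5,0,-.1]);p=r.x
print(p,r.fun.reshape(-1,2).round(1).tolist())
Pl=at_z("top",f([(213,318),(312,333),(298,417),(203,405)]),.085)[:,:2]-p[:2]
c,s=np.cos(p[2]),np.sin(p[2]);print("plate in box mm",(Pl@np.array([[c,-s],[s,c]])*1e3).round())
# side view check: box corners
C=np.array([(100,165),(100,-165),(-100,-165),(-100,165)])/1e3
print("side pred",proj("side",bw(p,C,.085)).round())
d=np.load("pics/top0.npy")
uv=np.array([[290,245],[240,240]]);o,R=rays("top",uv);W=get_calibration("top")["world_to_cam"]
for q,(u,v) in zip(R,uv): print("depth pt",o+q*np.median(d[v-2:v+3,u-2:u+3]))
print("plate centre",bw(p,np.array([[-.0615,.06],[-.0615,0]]),.085), "hatch edge/hinge mid",bw(p,np.array([[-.0285,0],[.082,0]]),.085))
st=observe();from scipy.spatial.transform import Rotation as Ro
w,x,y,z=st["orientation"];print(Ro.from_quat([x,y,z,w]).as_matrix().round(3))
E
```

```text
free z [ 0.5362988   0.01645521 -0.17450305  0.07786375] [[0.7, 0.3], [-0.7, 0.4], [-0.0, -0.5], [0.3, -0.1], [-1.2, -0.3], [0.8, 0.2]]
[ 0.53523711  0.01656705 -0.1745116 ] [[0.3, 0.1], [-0.2, 0.4], [0.3, -0.2], [-0.1, 0.0], [-1.6, -0.6], [1.3, 0.2]]
plate in box mm [[-39.  86.]
 [-37.  35.]
 [-81.  34.]
 [-83.  83.]]
side pred [[311. 201.]
 [294. 284.]
 [209. 275.]
 [242. 196.]]
depth pt [ 0.47166782 -0.00924868  0.08473334]
depth pt [0.48264046 0.10309308 0.08323855]
plate centre [[0.48508884 0.08633381 0.085     ]
 [0.47467121 0.02724512 0.085     ]] hatch edge/hinge mid [[0.50716999 0.02151542 0.085     ]
 [0.61599165 0.00232962 0.085     ]]
[[ 0.899  0.437 -0.001]
 [ 0.437 -0.899  0.001]
 [-0.    -0.001 -1.   ]]
```

The box is at (0.535, 0.017) with yaw -0.175 rad. The top measures about 84 mm by depth and 78 mm by the fit, and the plate comes out at y≈+60 and x≈-61 of the box, matching a listed place. The side-view corners agree. I'll move above the plate with closed fingers, tool x along the box's y.

Call:
servo_tool:
  moves:
    - [[36, -32, 0, -0.07], [73, -64, 0, -0.15], [109, -96, 0, -0.22], [146, -128, 0, -0.29], [182, -160, 0, -0.37], [218, -192, 0, -0.44], [255, -224, 0, -0.51], [291, -256, 0, -0.58], [327, -288, 0, -0.66], [364, -320, 20, -0.73], [400, -352, 40, -0.8], [437, -384, 60, -0.87], [473, -416, 80, -0.944], [473, -416, 80, -0.944], [473, -416, 80, -0.944], [473, -416, 80, -0.944]]
  claw: 0

```text
t: 1.7
ee_pos: [0.4838, 0.0859, 0.3251]
orientation: [0.0, 0.766, 0.643, -0.0]
ft_force: [0.5, 0.5, 0.2]
gripper_width: 0.001
grip_force: 0.0
```

Run:
```python
from h import *
import cv2
from scipy.spatial.transform import Rotation as Ro
st=observe();w,x,y,z=st["orientation"];R=Ro.from_quat([x,y,z,w]).as_matrix();print(R.round(3),st["ee_pos"],st["q"].round(2),st["ft_force"],st["gripper_width"],st["t"])
T=np.array([.4851,.0863]);d=np.r_[T-st["ee_pos"][:2],.085-(st["ee_pos"][2]-.173)]
print("shift mm",(R.T@np.r_[d[:2],d[2]]*1e3).round(1), R.T@np.array([np.cos(-.1745),np.sin(-.1745),0]))
p,dd=capture("wrist");cv2.imwrite("pics/w1.png",cv2.convertScaleAbs(cv2.cvtColor(p,cv2.COLOR_RGB2BGR),alpha=1.6))
print(proj("wrist",np.array([[*T,.085],[*T,st["ee_pos"][2]-.173]])))
```

```text
[[ 0.174  0.985 -0.   ]
 [ 0.985 -0.174 -0.   ]
 [-0.    -0.    -1.   ]] [0.48375624 0.08586636 0.32507415] [ 0.18 -0.07 -0.13  1.51 -0.    1.92] [0.5140246  0.50560987 0.23235271] 0.0005357733165767045 1.7
shift mm [ 0.7  1.3 67.1] [ 1.75887392e-04  9.99999984e-01 -4.46486712e-05]
[[282.5235299  224.88783818]
 [282.50932641 268.4310324 ]]
```

View pics/w1.png

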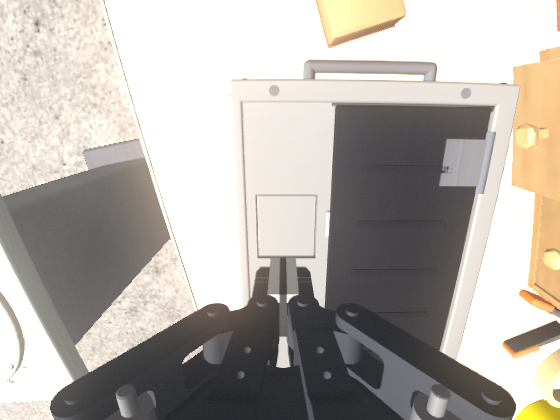

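The plate is clearly visible, centred at (286,226) against a predicted (282.5,225), so about 2 mm further rearward. I'll descend and feel for it.

Call:
servo_tool:
  moves:
    - [[1, 3, 20, 0], [1, 3, 40, 0], [1, 3, 56, 0], [1, 3, 62, 0], [1, 3, 64, 0], [1, 3, 66, 0], [1, 3, 68, 0], [1, 3, 69, 0], [1, 3, 70, 0], [1, 3, 71, 0], [1, 3, 71, 0]]

```text
t: 2.85
ee_pos: [0.4873, 0.0868, 0.254]
orientation: [0.0, 0.766, 0.643, 0.0]
ft_force: [1.2, -2.1, 3.4]
gripper_width: 0.006
grip_force: 1.7
```

It gives softly, at about 3 N with the tip 4 mm down. I'll press on.

Call:
servo_tool:
  moves:
    - [[0, 0, 1, 0], [0, 0, 2, 0], [0, 0, 3, 0], [0, 0, 4, 0], [0, 0, 4, 0], [0, 0, 4, 0]]

```text
t: 3.45
ee_pos: [0.4873, 0.0869, 0.2504]
orientation: [0.0, 0.766, 0.643, 0.0]
ft_force: [0.5, -3.0, 9.0]
gripper_width: -0.004
grip_force: 4.6
```

Run:
```python
from h import *
import cv2
p,d=capture("side");cv2.imwrite("pics/s2.png",cv2.resize(cv2.convertScaleAbs(cv2.cvtColor(p,cv2.COLOR_RGB2BGR)[130:330,170:350],alpha=1.4),None,fx=3,fy=3))
print(observe()["ft_force"])
```

```text
[ 0.48759366 -3.43050566  9.47472309]
```

View pics/s2.png

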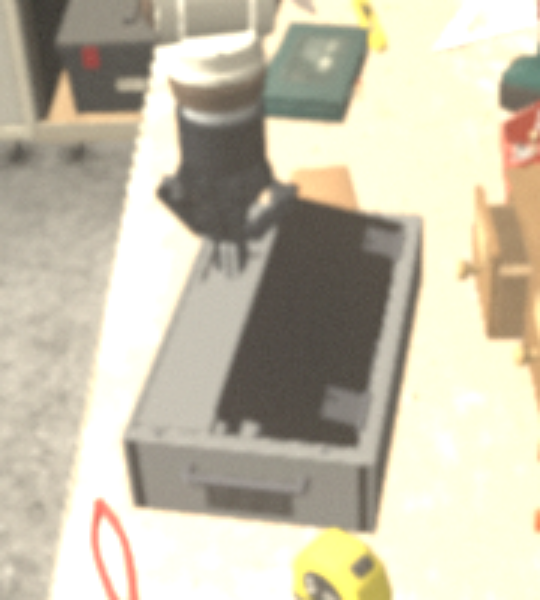

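The fingers are on the plate, about at its stop (9 N). The hatch's front right corner at (240,430) may just have lifted. I'll retract a little and see.

Call:
servo_tool:
  moves:
    - [[0, 0, 0.5, 0], [0, 0, 0, 0], [0, -5, -20, 0], [0, -10, -40, 0], [0, -20, -80, 0], [0, -20, -110, 0], [0, -20, -110, 0], [0, -20, -110, 0], [0, -20, -110, 0], [0, -20, -110, 0]]

```text
t: 4.5
ee_pos: [0.4672, 0.0904, 0.3582]
orientation: [-0.001, 0.766, 0.643, -0.001]
ft_force: [0.9, 0.4, 0.1]
gripper_width: 0.002
grip_force: 0.0
```

Run:
```python
from h import *
import cv2
p,d=capture("side");cv2.imwrite("pics/s3.png",cv2.resize(cv2.convertScaleAbs(cv2.cvtColor(p,cv2.COLOR_RGB2BGR)[130:330,170:350],alpha=1.4),None,fx=3,fy=3))
```

```text
(no output)
```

View pics/s3.png

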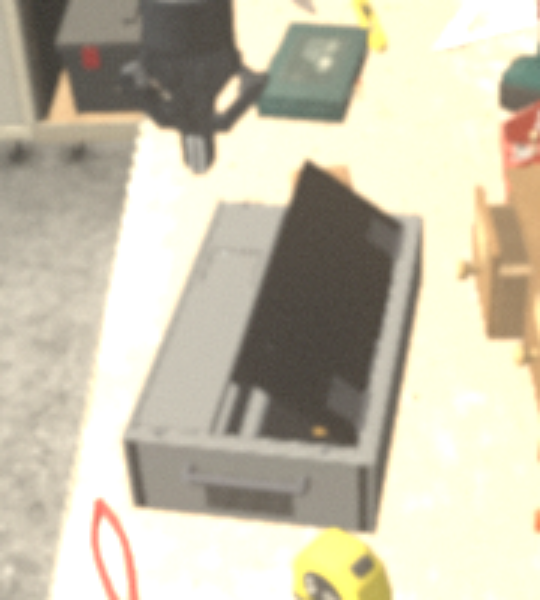

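The hatch has sprung up to about 0.95 rad, with its edge from (310,165) to (235,380), and the arm is clear of it. I'll go to the box middle, lower the tip to 60 mm above the top, then push rearward while rising.

Call:
servo_tool:
  moves:
    - [[-20, 0, 0, 0], [-40, 0, 0, 0], [-60, 0, 10, 0], [-60, 0, 25, 0], [-60, 0, 40, 0], [-60, 15, 40, 0], [-60, 30, 40, 0], [-60, 40, 40, 0], [-60, 50, 40, 0], [-60, 58, 40, 0], [-60, 66, 39, 0], [-60, 72, 38, 0], [-60, 78, 36, 0], [-60, 84, 34, 0], [-60, 90, 32, 0], [-60, 90, 32, 0]]

```text
t: 6.15
ee_pos: [0.5462, 0.0156, 0.3281]
orientation: [0.0, 0.766, 0.643, 0.0]
ft_force: [-0.7, 1.3, 1.5]
gripper_width: 0.0
grip_force: 0.6
```

Call:
servo_tool:
  moves:
    - [[0, 6, -1, 0], [0, 12, -3, 0], [0, 18, -5, 0], [0, 24, -7, 0], [0, 30, -9, 0], [0, 36, -11, 0], [0, 42, -13, 0], [0, 48, -14, 0], [0, 53, -14, 0], [0, 58, -14, 0], [0, 62, -14, 0], [0, 65, -14, 0], [0, 68, -14, 0], [0, 68, -14, 0], [0, 68, -14, 0], [0, 68, -14, 0]]

```text
t: 7.75
ee_pos: [0.6125, 0.0039, 0.3417]
orientation: [0.0, 0.766, 0.643, 0.0]
ft_force: [-0.2, -0.1, -0.4]
gripper_width: -0.001
grip_force: 0.0
```

Run:
```python
from h import *
import cv2
p,d=capture("side");cv2.imwrite("pics/s4.png",cv2.resize(cv2.convertScaleAbs(cv2.cvtColor(p,cv2.COLOR_RGB2BGR)[130:330,170:350],alpha=1.4),None,fx=3,fy=3))
```

```text
(no output)
```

View pics/s4.png

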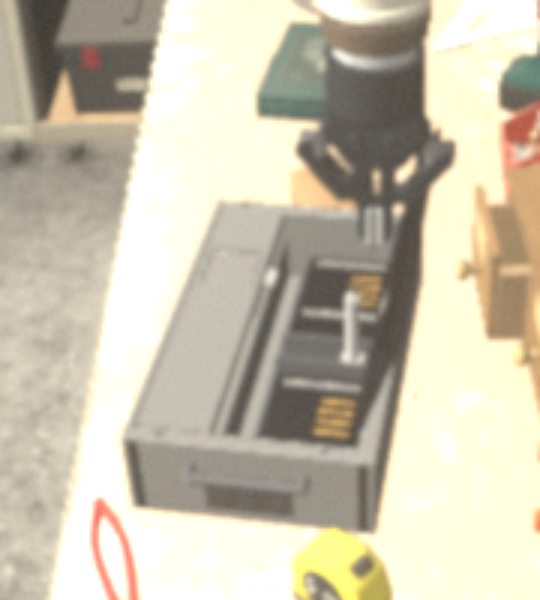

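The hatch stands upright or just past it, and both batteries are in place. I'll push a few mm more, wait, then back off.

Call:
servo_tool:
  moves:
    - [[0, 3, -1, 0], [0, 6, -2, 0], [0, 6, -2, 0], [0, 6, -2, 0], [0, 6, -2, 0], [0, 6, -2, 0], [0, 6, -2, 0], [0, 6, -2, 0], [0, 6, -2, 0], [0, 6, -2, 0], [0, -20, -10, 0], [0, -50, -30, 0], [0, -90, -50, 0], [0, -130, -60, 0], [0, -170, -60, 0], [0, -170, -60, 0], [0, -170, -60, 0], [0, -170, -60, 0], [0, -170, -60, 0], [0, -170, -60, 0]]

```text
t: 9.8
ee_pos: [0.4459, 0.0332, 0.4012]
orientation: [-0.0, 0.766, 0.643, -0.0]
ft_force: [-0.6, -0.1, 0.6]
gripper_width: 0.001
grip_force: 0.0
```

Call:
servo_tool:
  moves:
    - [[0, 0, 0, 0], [0, 0, 0, 0], [0, 0, 0, 0], [0, 0, 0, 0], [0, 0, 0, 0], [0, 0, 0, 0], [0, 0, 0, 0], [0, 0, 0, 0], [0, 0, 0, 0], [0, 0, 0, 0], [0, 0, 0, 0], [0, 0, 0, 0], [0, 0, 0, 0], [0, 0, 0, 0], [0, 0, 0, 0], [0, 0, 0, 0], [0, 0, 0, 0], [0, 0, 0, 0], [0, 0, 0, 0], [0, 0, 0, 0]]

```text
t: 11.8
ee_pos: [0.4452, 0.0333, 0.4017]
orientation: [-0.0, 0.766, 0.643, -0.0]
ft_force: [-0.2, -1.1, -0.3]
gripper_width: -0.0
grip_force: 0.0
```

Call:
servo_tool:
  moves:
    - [[0, 0, 0, 0], [0, 0, 0, 0], [0, 0, 0, 0], [0, 0, 0, 0], [0, 0, 0, 0], [0, 0, 0, 0], [0, 0, 0, 0], [0, 0, 0, 0], [0, 0, 0, 0], [0, 0, 0, 0], [0, 0, 0, 0], [0, 0, 0, 0], [0, 0, 0, 0], [0, 0, 0, 0], [0, 0, 0, 0], [0, 0, 0, 0], [0, 0, 0, 0], [0, 0, 0, 0], [0, 0, 0, 0], [0, 0, 0, 0]]

```text
t: 13.8
ee_pos: [0.4452, 0.0334, 0.4017]
orientation: [-0.0, 0.766, 0.643, -0.0]
ft_force: [-0.3, -0.1, -0.7]
gripper_width: -0.001
grip_force: 0.0
```

Run:
```python
from h import *
import cv2
p,d=capture("side");cv2.imwrite("pics/s5.png",cv2.resize(cv2.convertScaleAbs(cv2.cvtColor(p,cv2.COLOR_RGB2BGR)[130:330,170:350],alpha=1.4),None,fx=3,fy=3))
# predicted front-edge pixels in crop at several angles
px,py,a=.5352,.0166,-.1745;c,s=np.cos(a),np.sin(a)
for th in(1.6,1.8,1.9,2.0):
    x=.082-.11*np.cos(th);z=.085+.11*np.sin(th)
    P=[[px+c*x-s*y,py+s*x+c*y,z] for y in(.148,-.148)]
    print(th,((proj("side",P)-[170,130])*3).round().tolist())
```

```text
1.6 [[406.0, 120.0], [356.0, 334.0]]
1.8 [[430.0, 125.0], [386.0, 340.0]]
1.9 [[442.0, 128.0], [401.0, 344.0]]
2.0 [[453.0, 133.0], [415.0, 350.0]]
```

View pics/s5.png

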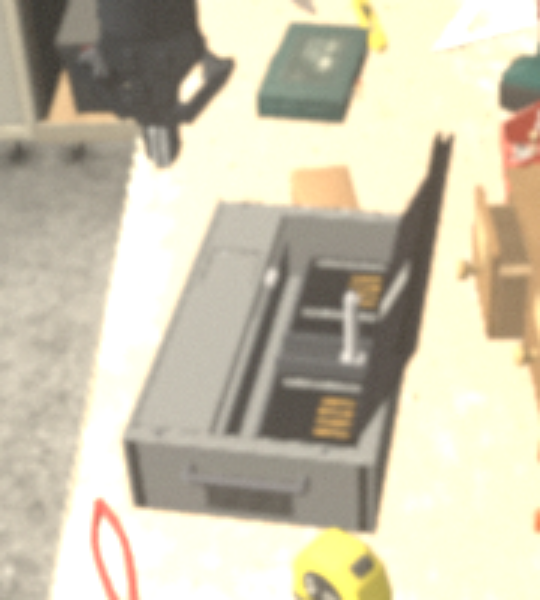

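The hatch leans back with its free-edge corner at about (452,135), which matches the 2.0 rad prediction (453,133). The batteries, tape and pliers look unchanged and the arm is clear, so I'm handing in.

```bash
python3 -c "
from bench import *
print(close_job())"
```

```text
the job is handed in; nothing more can be done
None
```

The battery hatch is open and leaning on its stop at about 2.0 rad; the release plate was at y = +60 mm, the side view showed the batteries and nearby tools in place, and the job was handed in at about 14 s (no verdict was returned).

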